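# Index the patch-stamping dial to the blank

## Robot

A 7-joint arm with a two-finger parallel gripper is mounted at the origin on a cart in front of the work surface, level with it; the furniture and walls round the work are solid. World frame = base frame: x ahead of the robot, y to its left, z up, the work surface at z = 0. Lengths are in m, angles in rad, forces in N, time in s.
With the tool pointing down it reaches from about 0.4 to 0.85 m from the base axis. Payload 10.4 kg.
Tool frame: the origin (TCP) lies on the front face of the gripper's body, between the roots of the fingers; the fingertips stand 73 mm ahead of it and the grasp point (between the pads) lies 54 mm ahead of it; x points along the fingers, y is the direction in which the jaws open and shut, and the axes are right-handed (so a half turn about x gives the same grasp; the last joint's range is limited). The gripper opens to 85 mm and grips with 20 to 120 N. Pads are 22 mm wide; open, the fingers measure 114 mm over their backs; the gripper's body (76 mm by 85 mm) begins 54 mm behind the grasp point. The pads swing forward as they close: fully open they stand 13 mm farther back than shut.
Start: joints at [-0.023, 0.332, -0.065, 1.46, 0.022, 1.35, -0.088], TCP at [0.625, 0, 0.304] pointing down, gripper open.
Joint ranges: [-2.6, 2.6], [-0.5, 2.12], [-1.47, 1.34], [0.16, 2.42], [-1.27, 4.41], [0.06, 2.06], [-2.6, 2.6]. Speed limits (rad/s): [2.22, 2.22, 2.79, 2.79, 3.14, 3.14, 3.14].

## Interface

Orientations are given as a unit quaternion [x, y, z, w].
In Python, from workcell import manip gives the robot as it stands. The module is installed in compiled form; this text tells all that it offers.
- The arm moves only by the tool arm_command, never from a script. Its argument "moves" is a list that holds one entry, the list of rows, each a list of 5 numbers: the closure, from 0 (fully open) to 1 (shut), then the shift along the tool's x, y, z in units of 25 mm (1.0 is 25 mm), then the turn about the tool's x in degrees. A call has 1 to 12 rows; each row shifts and turns the commanded pose from where the row before left it, along the tool's axes as they then stand; what a row does not reach is not made up. A row lasts 1/12 s, in which the tool goes at most 41.7 mm and 7.16 degrees, less where a joint would pass 70% of its speed; a pose out of reach is approached as far as the arm can. A call is refused whole if a number of a shift passes 1 or a number of a turn 7.16, either way. A call with a gripper value outside its range is refused whole. The fingers move at their own pace and stop on an object; "force" is the grip in N (left out, the last holds). Time passes only in rows, so rows that do not move let the fingers close. It gives the time, the measured TCP pose, the force and the opening at its end, in the units of the state.
- manip.get_obs(): the state, without advancing time (a new reading comes with each control period).
- manip.camera(name): name is "scene" or "side" or "wrist"; returns the picture (420x560x3 uint8, red, green, blue); there is no depth.
- manip.camera_info(name): a dict with "vfov" (degrees; the focal length in pixels is half the picture's height over the tangent of half this angle, whatever the lens; pixels are square), "cx", "cy" (the principal point, pixels), "pose" (4x4, takes a point from camera to world coordinates). Camera axes: x right, y down, z forward; pixel columns grow to the right and rows downward; lengths in m; the calibration is good to about 2 mm. The wrist camera is an equidistant fisheye: a pixel r from the principal point sees the ray r / f radians off the axis. A picture is of the moment at which its call begins: read the wrist's pose just before it. camera_info takes no time and is no camera call; for the wrist camera it gives the pose at the moment of the call.
- manip.hand_in(): hands the job in, once; it reports no verdict.
Trained networks look in the newest picture that a camera, given by its name, has taken for a name from the list of things; names that differ only in an ending like _2 or _b are one class to them, and where a whole thing is asked for, a point or a joint stands for the part that bears it (a point fixed in the world has none). Each returns a list of dicts, best first, with "confidence" (0 to 1); they miss things now and then, are a little off and sometimes report something else, mostly with a low value. They report only what shows in the picture. A call takes as long as a camera call. They do not tell look-alikes from the thing itself.
- manip.regions_of(query, camera): "mask" (420x560 bool, what is visible of it) and "rect" ([left, top, right, bottom] in pixels, round what is visible of it).
- manip.pinpoint(query, camera): "pixel" ([row, column] in pixels: a listed point, or the origin of a listed thing).
The state is a dict: "clock": time; "joint_pos": joint angles; "joint_velocities": joint speeds; "tau": joint torques, N m; "position": TCP position; "ee_rot": TCP orientation; "ft_force": force on the tool from outside, world axes, zero at the start; "torque": the same for the moment, N m; "grip_width": opening from 0.0 (shut) to 1.0 (fully open).
Only numpy, scipy, OpenCV 4.12 (cv2) and the standard library are available. Lean on these libraries where they do the work, as an engineer would, in place of code of your own. Each camera call takes 0.05 s, during which the arm holds its last target.

## Task

Bring the leather patch that has not been stamped yet under the stamp and lock the dial there. Pull up the dial's black T-handle plunger and twist it so that it stays out by itself, turn the dial by one of its pegs, then twist the handle back and work the dial until the plunger drops fully home in its hole. Leave the patches lying in their nests and the things around undisturbed.

Things in the scene. Friction and masses are not known exactly. Their poses are not given: they have to be found in the camera images.
- stamp_fixture: Fixed patch-stamping fixture: dark wooden foot, a round dial on it, a grey bridge holding a wooden-handled stamp over the dial, a grey bracket carrying the index plunger over its rim. Origin on the worktop under the dial's axis; +y points from there to the stamp. Bearings below are counted counter-clockwise from above from its +x axis: stamp 90 deg, plunger 165 deg.
- stamp_face (a point): Centre of the stamp's lower face, 58 mm above the worktop, 56 mm from the dial's axis; patches, pins and pegs pass under the bridge freely. Behind it stands the bridge column (22 mm square, 129 mm from the dial's axis), its arm 92 to 104 mm high; the stamp's handle ends at 130 mm height.
- bracket (a point): Top of the plunger bracket on the plunger's axis, 90 mm above the worktop and 98 mm from the dial's axis, bearing 165 deg. The bracket is 30 mm wide and reaches out to 138 mm from the dial's axis. On it stands the slotted steel sleeve, 24 mm wide, its top at 104 mm.
- index_point (a point): Where the plunger's axis meets the dial's upper face (38 mm above the worktop, 98 mm from the dial's axis). An index hole must come here. The plunger's 10 mm flat-ended pin goes 9 mm deep into it.
- dial: Round light-wood dial, 220 mm across, 18 mm thick, top 38 mm above the worktop. Origin on its axis at its underside. Turns about z either way without stop, friction about 1.5 N at a peg; axes agree with the fixture's at the start. Three nests (four brass pins, 8 mm high, round each patch), centres 56 mm from the axis at 90, 210 and 330 deg in its own frame.
- nest_hole (a point): Index hole used at the start, top centre. Six steel plates, each with a 12 mm hole, are let in flush round the rim every 60 deg at 98 mm radius: three for a nest under the stamp, three half-steps between. They were screwed on by hand: the next holes at 120 deg either way are up to 4 deg off, so let the pin ride on the rim and turn slowly until it drops in and the dial stops dead.
- peg_rear (a point): Point on the axis of one upright turning peg of the dial, 26 mm above the dial's face: dark wooden cylinder, 16 mm diameter, 38 mm high, 76 mm from the dial's axis, at 30 deg in the dial's frame.
- peg_front (a point): The same point on the second peg, at 150 deg in the dial's frame (at the start it stands close to the plunger bracket).
- peg_right (a point): The same point on the third peg, at 270 deg in the dial's frame (at the start on the far side from the stamp).
- t_handle (a point): Centre of the plunger's black T-handle: a bar 66 mm long, 14 mm wide, 18 mm high on a 12 mm neck, 132 mm above the worktop when home; free below the bar down to 104 mm. The bar's long side (y axis) lies across the dial's radius at home. It turns about the vertical through this point.
- plunger_lift (a joint): Height of the plunger above home, m: 0 = fully home in a hole (locked), about 0.009 = riding on the dial's rim, 0.014 or more = key clear of the sleeve's slot, so the handle can be twisted; stop at 0.022. A spring pulls it down with 7 N at home, 10 N at the top.
- plunger_twist (a joint): Twist of the T-handle, rad: 0 = home, positive counter-clockwise from above, stops at -1.4 and 1.4. Lifted clear, twisted by more than about 0.7 either way and let go, its cross key rests on the sleeve's top and the plunger stays out (lift about 0.013). Within about 0.13 of 0 the key drops into the slot again.
- patch_blank_mid (a point): Centre (half-way up) of the patch still to be stamped: plain tan leather disc without any mark, 60 mm diameter, 6 mm thick, lying loose in one of the nests.
- patch_done_mid (a point): Centre of the patch under the stamp at the start: same disc, already stamped with a dark ringed six-armed star, 29 mm.
- patch_early_mid (a point): Centre of the other stamped patch: same disc with the dark ringed star, in the remaining nest.
- eyelet_tin: Bystander: round cream tin, 62 mm, 23 mm high; origin under its centre.
- thread_block: Bystander: yellow beeswax block 30x46x18 mm.
- marker_pen: Bystander: red and white pen, 135 mm long.
- awl: Bystander: awl with wooden handle, 132 mm long.
- spool_rust: Bystander: rust-coloured thread spool, 50 mm wide, 36 mm high.
- spool_navy: Bystander: navy thread spool, 48 mm wide, 32 mm high.
- spool_sage: Bystander: sage thread spool, 52 mm wide, 30 mm high.
Not all that is in view belongs to the job. Leave any yellow look-alike of the part that bears patch_early_mid alone.

How it is judged:
By the outcome, as a careful person would: the job done as asked, in the order asked, and still so for the second after the job is handed in, with the robot touching nothing.
It also fails if it takes over 67 s, if anything falls off the work surface, if the arm or the gripper's body presses on something with over 40 N, if the wrist force passes 120 N, or if a joint passes its speed limit or range.

## Working session

There is one attempt and no reset: what is moved stays moved. The work goes in short steps, Python scripts to look and compute and a tool call to move; the robot and the scene stay as the last step left them, time stands still between calls to the robot, and variables do not carry over. Pictures are saved under pics/ and viewed, and the job is handed in when it is done.

Besides the shell and the picture viewer there is one more tool, called after ">>>" as name(argument=value, ...) on one line, values as JSON. arm_command: Moves the arm, as the interface text tells. Its arguments: {"type":"object","properties":{"moves":{"type":"array","items":{"type":"array","items":{"type":"array","items":{"type":"number"}}}},"force":{"type":"number"}},"required":["moves"]}

```bash
mkdir -p pics; ls; python3 - <<'E'
from workcell import manip
import cv2,numpy as np
print(manip.get_obs())
for c in ["scene","side","wrist"]:
    i=manip.camera_info(c); print(c,i)
    im=manip.camera(c); cv2.imwrite(f"pics/{c}0.png",im[:,:,::-1])
    for q in ["stamp_face","bracket","index_point","nest_hole","peg_rear","peg_front","peg_right","t_handle","patch_blank_mid","patch_done_mid","patch_early_mid"]:
        print(c,q,[(np.round(d["pixel"],1).tolist(),round(d["confidence"],2)) for d in manip.pinpoint(q,c)[:3]])
print(manip.get_obs()["clock"])
E
```

```text
pics
{'clock': 0.0, 'joint_pos': array([-0.02261661,  0.33286994, -0.0647311 ,  1.46092103,  0.02159016,
        1.34990154, -0.08850157]), 'joint_velocities': array([ 0.00023299,  0.00152775, -0.0014815 , -0.0001866 , -0.0016865 ,
       -0.00104571, -0.00049024]), 'tau': array([ 4.98105128e-04, -6.25449800e+01,  4.97091911e-02, -3.91610491e+01,
        1.63588714e-02,  9.83294769e-03, -6.01235030e-06]), 'position': array([6.24733665e-01, 3.05745454e-05, 3.03126824e-01]), 'ee_rot': array([ 0.49962193,  0.50035533, -0.50034641,  0.49967585]), 'ft_force': array([ 0.77436929,  0.41926741, -0.26008002]), 'torque': array([-0.04118526,  0.02457015,  0.00012274]), 'grip_width': 1.0031399994280468}
scene {'vfov': 51.54624079713997, 'cx': 277.5782606628442, 'cy': 216.2237213797491, 'pose': array([[-0.84855219, -0.40835486,  0.33646025,  0.11300523],
       [-0.52908866,  0.66079626, -0.53236594,  0.62942928],
       [-0.00493745, -0.62975758, -0.77677603,  0.91912825],
       [ 0.        ,  0.        ,  0.        ,  1.        ]])}
scene stamp_face [([239.0, 229.5], 0.81)]
scene bracket [([24
[... 1890 characters left out ...]
.73535440e-01],
       [ 0.00000000e+00,  0.00000000e+00,  0.00000000e+00,
         1.00000000e+00]])}
wrist stamp_face [([32.7, 200.2], 0.68)]
wrist bracket [([54.1, 100.2], 0.87)]
wrist index_point [([57.5, 121.3], 0.83)]
wrist nest_hole [([57.3, 123.3], 0.61), ([37.1, 201.9], 0.38)]
wrist peg_rear [([54.0, 265.4], 0.84)]
wrist peg_front [([46.0, 139.5], 0.66), ([51.7, 97.8], 0.56)]
wrist peg_right [([45.8, 72.5], 0.39)]
wrist t_handle [([90.6, 202.2], 0.74), ([49.1, 76.2], 0.66)]
wrist patch_blank_mid [([108.0, 150.5], 0.92)]
wrist patch_done_mid [([39.8, 206.5], 0.87), ([119.8, 243.3], 0.73), ([89.4, 206.1], 0.7)]
wrist patch_early_mid [([119.8, 239.3], 0.82), ([246.2, 218.8], 0.78)]
1.8
```

View pics/scene0.png

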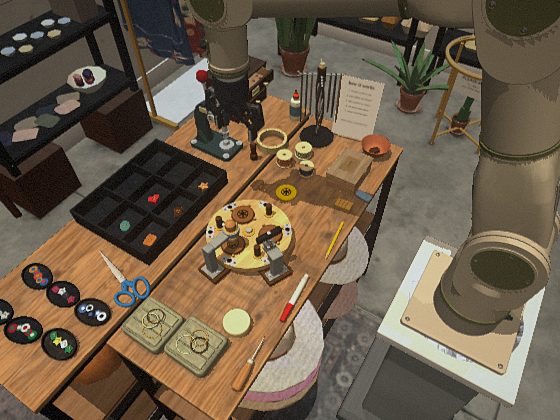

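View pics/side0.png

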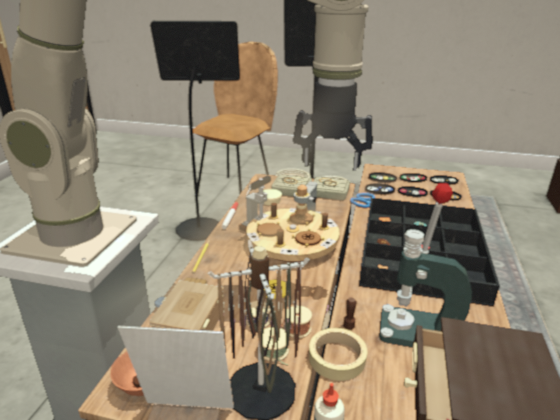

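View pics/wrist0.png

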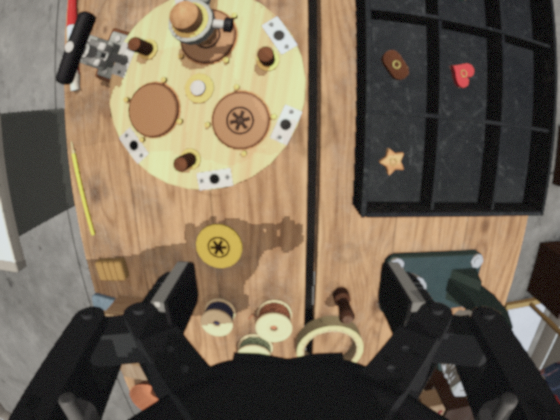

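```bash
cat > h.py <<'E'
import numpy as np, cv2
from scipy.optimize import least_squares
from scipy.spatial.transform import Rotation as R
def pol(r,a,z): a=np.radians(a); return np.array([r*np.cos(a),r*np.sin(a),z])
def proj(info,P):
    T=np.array(info["pose"]); p=(np.atleast_2d(P)-T[:3,3])@T[:3,:3]
    f=210/np.tan(np.radians(info["vfov"])/2)
    if info.get("fish"):
        rho=np.hypot(p[:,0],p[:,1]); th=np.arctan2(rho,p[:,2]); u=info["cx"]+f*th*p[:,0]/rho; v=info["cy"]+f*th*p[:,1]/rho
    else: u=info["cx"]+f*p[:,0]/p[:,2]; v=info["cy"]+f*p[:,1]/p[:,2]
    return np.c_[v,u]
def ci(name):
    from workcell import manip
    i=dict(manip.camera_info(name)); i["fish"]=name=="wrist"; return i
def local(dial=0,lift=0):
    L={"stamp_face":pol(.056,90,.058),"bracket":pol(.098,165,.090),"index_point":pol(.098,165,.038),"t_handle":pol(.098,165,.132+lift)}
    for n,r,a,z in [("nest_hole",.098,165,.038),("peg_rear",.076,30,.064),("peg_front",.076,150,.064),("peg_right",.076,270,.064),
        ("patch_done_mid",.056,90,.041),("patch_blank_mid",.056,210,.041),("patch_early_mid",.056,330,.041)]: L[n]=pol(r,a+dial,z)
    return L
def world(pose,p):
    x,y,a=pose; return np.array([x+np.cos(a)*p[0]-np.sin(a)*p[1],y+np.sin(a)*p[0]+np.cos(a)*p[1],p[2]])
E
python3 - <<'E'
from h import *
I={c:ci(c) for c in["scene","side","wrist"]}
D={"scene":{"stamp_face":(239,229.5),"index_point":(253.6,269.7),"nest_hole":(256.5,268.3),"peg_rear":(224.7,219.2),"peg_front":(248,256.4),"peg_right":(207.4,267.4),"t_handle":(236.3,270.7),"patch_blank_mid":(233.2,268.4),"patch_done_mid":(242.4,234.3),"patch_early_mid":(215,239.7),"bracket":(249.3,268.9)},
"side":{"stamp_face":(211.3,299.7),"bracket":(198.6,259),"index_point":(220.4,261.2),"nest_hole":(217.8,262),"peg_rear":(216.5,321.6),"peg_front":(208.2,270.6),"peg_right":(233.8,282.6),"t_handle":(179.7,260.4),"patch_blank_mid":(232.6,268.6),"patch_done_mid":(217.3,299.6),"patch_early_mid":(239.6,305.4)},
"wrist":{"stamp_face":(32.7,200.2),"bracket":(54.1,100.2),"index_point":(57.5,121.3),"nest_hole":(57.3,123.3),"peg_rear":(54,265.4),"peg_front":(46,139.5),"t_handle":(49.1,76.2),"patch_blank_mid":(108,150.5),"patch_done_mid":(39.8,206.5),"patch_early_mid":(119.8,239.3)}}
L=local()
def res(x,cs=D): 
    return np.concatenate([(proj(I[c],world(x,L[n]))[0]-D[c][n]) for c in cs for n in D[c]])
for cs in (list(D),["scene"],["side"],["wrist"]):
    s=least_squares(lambda x:res(x,cs),[.55,.2,0],loss="soft_l1",f_scale=2)
    print(cs,s.x,np.degrees(s.x[2]),np.median(abs(s.fun)))
s=least_squares(res,[.55,.2,0],loss="soft_l1",f_scale=2)
r=res(s.x).reshape(-1,2);k=0
for c in D:
    for n in D[c]: print(c,n,r[k].round(1)); k+=1
for n in L: print(n,world(s.x,L[n]).round(4))
print(R.from_quat([.5,.5,-.5,.5]).as_matrix().round(2))
E
```

```text
['scene', 'side', 'wrist'] [ 0.53219322  0.10230453 -0.16264681] -9.31897592435353 1.2937013545559353
['scene'] [ 0.5335192   0.10703104 -0.13534334] -7.754601982376955 1.2578319940320597
['side'] [ 0.53228647  0.10237396 -0.12807667] -7.3382527559508395 1.105689186064609
['wrist'] [ 0.53200451  0.10160914 -0.16886102] -9.675024050997193 1.4910870694889553
scene stamp_face [-0.   3.3]
scene index_point [3.3 0.4]
scene nest_hole [0.4 1.8]
scene peg_rear [-5.4 -0. ]
scene peg_front [-0.5  1. ]
scene peg_right [-1.1  1.5]
scene t_handle [-2.6 -1.3]
scene patch_blank_mid [-0.4  2.2]
scene patch_done_mid [ 0.6 -0.9]
scene patch_early_mid [-1.7  3.3]
scene bracket [-4.9  0.8]
side stamp_face [0.6 0.8]
side bracket [-0.3  1.2]
side index_point [-3.3 -0.8]
side nest_hole [-0.7 -1.6]
side peg_rear [1.6 2.4]
side peg_front [-0.4  2.5]
side peg_right [ 0.8 -2.9]
side t_handle [ 2.8 -0.3]
side patch_blank_mid [-3.2 -0. ]
side patch_done_mid [0.7 0.7]
side patch_early_mid [-1.6  1.9]
wrist stamp_face [-1.5  2.3]
wrist bracket [-0.9 -1.5]
wrist index_point [1.8 1.7]
wrist nest_hole [ 2.  -0.3]
wrist peg_rear [ 0.4 -0.2]
wrist peg_front [-1.3 -2.3]
wrist t_handle [-1.7 -2.2]
wrist patch_blank_mid [1.2 1.7]
wrist patch_done_mid [-4.9  0.1]
wrist patch_early_mid [-0.6  0.4]
stamp_face [0.5413 0.1576 0.058 ]
bracket [0.4429 0.1427 0.09  ]
index_point [0.4429 0.1427 0.038 ]
t_handle [0.4429 0.1427 0.132 ]
nest_hole [0.4429 0.1427 0.038 ]
peg_rear [0.6033 0.1291 0.064 ]
peg_front [0.4734 0.1505 0.064 ]
peg_right [0.5199 0.0273 0.064 ]
patch_done_mid [0.5413 0.1576 0.041 ]
patch_blank_mid [0.4798 0.0825 0.041 ]
patch_early_mid [0.5755 0.0668 0.041 ]
[[ 0.  1.  0.]
 [ 0.  0. -1.]
 [-1.  0.  0.]]
```

>>> arm_command(moves=[[[0, 0, -0.91, -0.715, 0], [0, 0, -0.91, -0.715, 0], [0, 0, -0.91, -0.715, 0], [0, 0, -0.91, -0.715, 0], [0, 0, -0.91, -0.715, 0], [0, 0, -0.91, -0.715, 0], [0, 0, -0.91, -0.715, 0], [0, 0, -0.91, -0.715, 0], [0, 0, 0, 0, 6], [0, 0, 0, 0, 6], [0, 0, 0, 0, 6], [0, 0, 0, 0, 6]]])

```text
clock: 2.8
position: [0.4429, 0.1431, 0.3042]
ee_rot: [0.594, 0.384, -0.594, 0.384]
ft_force: [-0.2, -0.5, 0.3]
grip_width: 0.997
```

```bash
cat > look.py <<'E'
import sys
from h import *
from workcell import manip
def look(tag,names,cam="wrist"):
    i=ci(cam); im=manip.camera(cam); cv2.imwrite(f"pics/{tag}.png",im[:,:,::-1]); D=[]
    for q in names:
        d=manip.pinpoint(q,cam)[:3]; D.append((q,[(tuple(np.round(e["pixel"],1).tolist()),round(e["confidence"],2)) for e in d])); print(*D[-1])
    return i,im,D
def fit(i,D,x0,dial=0,lift=0,free=3,minc=.5):
    L=local(dial,lift); S=[(n,e[0][0]) for n,e in D if e and e[0][1]>minc]
    f=lambda x: np.concatenate([proj(i,world(x,L[n]))[0]-p for n,p in S])
    s=least_squares(f,x0,loss="soft_l1",f_scale=1.5); print("fit",s.x.round(4),np.degrees(s.x[2]).round(2))
    for (n,p),r in zip(S,f(s.x).reshape(-1,2)): print(n,r.round(1))
    return s.x
E
python3 - <<'E'
from look import *
o=manip.get_obs(); print(o["clock"],o["position"],R.from_quat(o["ee_rot"]).as_matrix().round(3),o["joint_pos"].round(2))
i,im,D=look("w1",["stamp_face","bracket","index_point","nest_hole","peg_rear","peg_front","peg_right","t_handle","patch_blank_mid","patch_done_mid","patch_early_mid"])
x=fit(i,D,[.532,.102,-.163])
print(world(x,local()["t_handle"]))
E
```

```text
2.8 [0.442899   0.14313427 0.30418247] [[ 0.001  0.912 -0.411]
 [ 0.    -0.411 -0.912]
 [-1.     0.001 -0.   ]] [-0.19 -0.01 -0.22  1.85 -0.    1.3  -0.83]
stamp_face [((45.6, 138.0), 0.59)]
bracket [((194.2, 290.6), 0.93)]
index_point [((359.6, 455.6), 0.66), ((169.0, 315.2), 0.24), ((176.5, 370.1), 0.16)]
nest_hole [((181.1, 291.9), 0.98), ((134.8, 366.5), 0.3), ((51.6, 211.3), 0.28)]
peg_rear [((136.5, 438.5), 0.72), ((255.2, 396.9), 0.41)]
peg_front [((166.7, 311.9), 0.69), ((175.7, 197.8), 0.45)]
peg_right [((252.6, 394.6), 0.84)]
t_handle [((208.6, 284.9), 0.68)]
patch_blank_mid [((219.0, 341.8), 0.67)]
patch_done_mid [((134.0, 365.5), 0.6)]
patch_early_mid [((197.5, 424.7), 0.77), ((298.1, 415.4), 0.53)]
fit [ 0.5321  0.1035 -0.1513] -8.67
stamp_face [ 87.4 233.9]
bracket [ 0.5 -2.8]
index_point [-177.3 -167.8]
nest_hole [ 1.2 -4.1]
peg_rear [ 0.2 -2.1]
peg_front [1.3 1.1]
peg_right [0.7 1.7]
t_handle [-0.2  3. ]
patch_blank_mid [-0.9 -0.1]
patch_done_mid [-2.1  2.3]
patch_early_mid [-2.  -1.5]
[0.44235992 0.14284485 0.132     ]
```

View pics/w1.png

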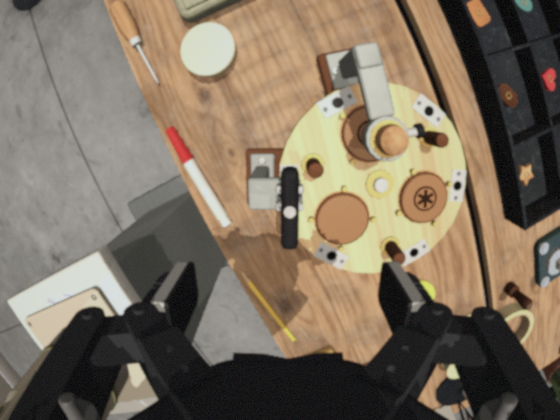

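```bash
python3 - <<'E'
from look import *
i=ci("wrist"); print(proj(i,[.4429,.1431,.141]),proj(i,[.4429,.1431,.132]))
L=local()
for x in([.532,.1023,-.1626],[.5321,.1035,-.1513]):
  print([proj(i,world(x,np.array(L["t_handle"])+[0,0,.009]+s*np.array([np.cos(np.radians(255)),np.sin(np.radians(255)),0])*.033)).round(1)[0] for s in(-1,0,1)])
im=cv2.imread("pics/w1.png")[150:270,230:350]; cv2.imwrite("pics/w1c.png",cv2.resize(im,None,fx=5,fy=5,interpolation=2))
E
```

```text
[[211.30481066 288.30055891]] [[207.80154081 288.2763183 ]]
[array([168.5, 288.6]), array([211.9, 288.3]), array([252., 288.])]
[array([168.5, 287.5]), array([211.9, 287.8]), array([251.9, 288. ])]
```

View pics/w1c.png

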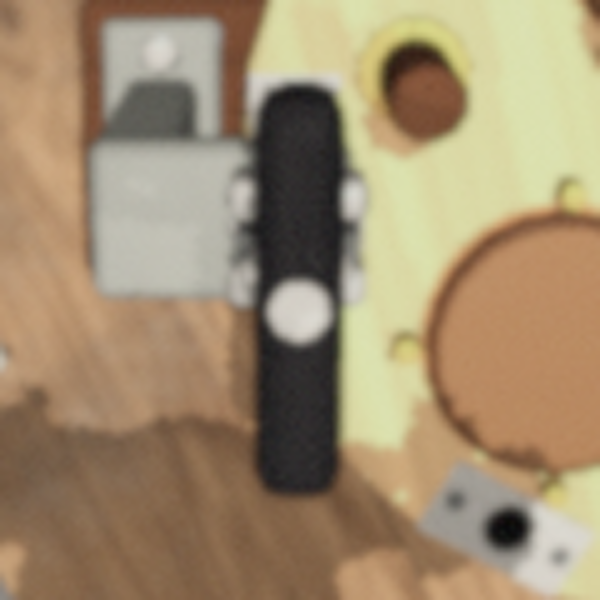

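>>> arm_command(moves=[[[0, 0.78, 0.04, 0, 0], [0, 0.78, 0, 0, 0], [0, 0.78, 0, 0, 0], [0, 0.78, 0, 0, 0], [0, 0.78, 0, 0, 0], [0.4, 0.78, 0, 0, 0], [0.6, 0, 0, 0, 0], [0.7, 0, 0, 0, 0], [1, 0, 0, 0, 0], [1, 0, 0, 0, 0], [1, 0, 0, 0, 0], [1, 0, 0, 0, 0]]], force=50)

```text
clock: 4.4
position: [0.4445, 0.1429, 0.1882]
ee_rot: [0.594, 0.385, -0.592, 0.385]
ft_force: [-1.4, -0.3, 5.5]
grip_width: 0.153
```

>>> arm_command(moves=[[[1, -0.12, 0, 0, 0], [1, -0.12, 0, 0, 0], [1, -0.12, 0, 0, 0], [1, -0.12, 0, 0, 0], [1, -0.12, 0, 0, 0], [1, -0.12, 0, 0, 0], [1, 0, 0, 0, 0]]])

```text
clock: 4.98
position: [0.4441, 0.1428, 0.2053]
ee_rot: [0.593, 0.385, -0.593, 0.385]
ft_force: [4.8, 2.5, -10.4]
grip_width: 0.158
```

>>> arm_command(moves=[[[1, 0, 0, 0, -5], [1, 0, 0, 0, -6], [1, 0, 0, 0, -6], [1, 0, 0, 0, -6], [1, 0, 0, 0, -6], [1, 0, 0, 0, -6], [1, 0, 0, 0, -6], [1, 0, 0, 0, -6], [1, 0, 0, 0, -6], [1, 0, 0, 0, -3], [1, 0, 0, 0, 0]]])

```text
clock: 5.9
position: [0.4438, 0.1427, 0.2046]
ee_rot: [0.342, 0.619, -0.342, 0.619]
ft_force: [3.6, 3.2, -11.4]
grip_width: 0.155
```

>>> arm_command(moves=[[[1, 0.07, 0, 0, 0], [1, 0.08, 0, 0, 0], [1, 0, 0, 0, 0], [0.7, 0, 0, 0, 0], [0.5, 0, 0, 0, 0], [0.3, 0, 0, 0, 0], [0, 0, 0, 0, 0], [0, 0, 0, 0, 0]]])

```text
clock: 6.57
position: [0.444, 0.1425, 0.2014]
ee_rot: [0.343, 0.618, -0.343, 0.619]
ft_force: [-0.8, -0.3, -0.3]
grip_width: 0.855
```

>>> arm_command(moves=[[[0, -0.6, 0, 0, 0], [0, -0.9, 0, 0, 0], [0, -0.9, 0, 0, 0], [0, -0.9, 0, 0, 0], [0, -0.5, 0, 0, 0], [0, 0, 0, 0, 0]]])

```text
clock: 7.07
position: [0.4449, 0.143, 0.2992]
ee_rot: [0.344, 0.617, -0.342, 0.62]
ft_force: [0.4, 0.1, -0.8]
grip_width: 1.0
```

```bash
python3 - <<'E'
from look import *
o=manip.get_obs(); print(o["clock"],o["position"],R.from_quat(o["ee_rot"]).as_matrix().round(3),o["joint_pos"].round(2))
i,im,D=look("w2",["peg_rear","peg_front","peg_right","t_handle","patch_blank_mid","patch_done_mid","patch_early_mid","bracket","nest_hole"])
x=fit(i,D,[.532,.102,-.163],lift=.013)
print({k:world(x,v).round(4) for k,v in local(lift=.013).items()})
E
```

```text
7.0667 [0.44491298 0.14297219 0.29924176] [[ 0.005  0.848  0.53 ]
 [ 0.001  0.53  -0.848]
 [-1.     0.005  0.001]] [-0.15 -0.   -0.26  1.86 -0.    1.28  0.15]
peg_rear [((272.7, 401.7), 0.96)]
peg_front [((197.9, 312.4), 0.71)]
peg_right [((308.9, 289.8), 0.83), ((97.0, 231.9), 0.24)]
t_handle [((216.1, 286.1), 0.81)]
patch_blank_mid [((244.6, 281.9), 0.64)]
patch_done_mid [((219.7, 366.8), 0.58)]
patch_early_mid [((340.9, 257.4), 0.89), ((294.1, 346.2), 0.81)]
bracket [((196.8, 286.2), 0.58)]
nest_hole [((181.3, 286.2), 0.88), ((229.2, 370.0), 0.45)]
fit [ 0.5318  0.1012 -0.1736] -9.95
peg_rear [ 2.2 -1.4]
peg_front [0.4 3.5]
peg_right [ 0.3 -1.9]
t_handle [-1.3 -1.1]
patch_blank_mid [1.5 2.3]
patch_done_mid [0.2 1.9]
patch_early_mid [-46.   87.5]
bracket [-1.4 -1. ]
nest_hole [ 1.3 -0.9]
{'stamp_face': array([0.5415, 0.1564, 0.058 ]), 'bracket': array([0.4429, 0.1425, 0.09  ]), 'index_point': array([0.4429, 0.1425, 0.038 ]), 't_handle': array([0.4429, 0.1425, 0.145 ]), 'nest_hole': array([0.4429, 0.1425, 0.038 ]), 'peg_rear': array([0.6032, 0.1273, 0.064 ]), 'peg_front': array([0.4735, 0.15  , 0.064 ]), 'peg_right': array([0.5187, 0.0263, 0.064 ]), 'patch_done_mid': array([0.5415, 0.1564, 0.041 ]), 'patch_blank_mid': array([0.4792, 0.082 , 0.041 ]), 'patch_early_mid': array([0.5747, 0.0652, 0.041 ])}
```

View pics/w2.png

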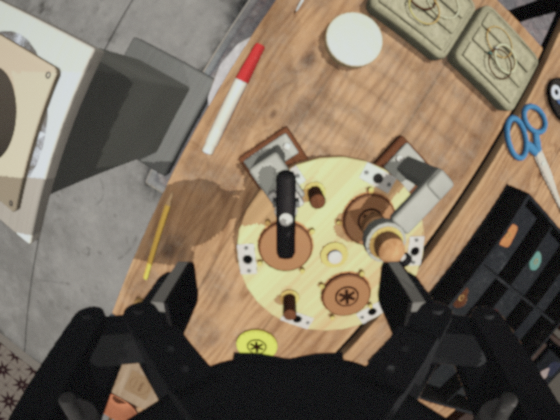

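>>> arm_command(moves=[[[0, 0, 0, 0, -6.6], [0, 0, 0, 0, -6.6], [0, 0, 0, 0, -6.6], [0, 0, 0, 0, -6.6], [0, 0, 0, 0, -6.6], [0, 0, 0.305, 0.854, 0], [0, 0, 0.305, 0.854, 0], [0, 0, 0.305, 0.854, 0], [0, 0, 0.305, 0.854, 0], [0, 0, 0.305, 0.854, 0], [0, 0, 0.305, 0.854, 0], [0, 0, 0.305, 0.854, 0]]])

```text
clock: 8.57
position: [0.603, 0.1276, 0.2957]
ee_rot: [0.153, 0.69, -0.153, 0.69]
ft_force: [1.1, 0.7, 1.5]
grip_width: 1.001
```

>>> arm_command(moves=[[[0, 0.8, 0, 0, 0], [0, 0.8, 0, 0, 0], [0, 0.8, 0, 0, 0], [0, 0, 0, 0, 0]]])

```text
clock: 8.9
position: [0.6003, 0.1273, 0.2316]
ee_rot: [0.152, 0.692, -0.154, 0.688]
ft_force: [0.4, -0.2, -0.9]
grip_width: 1.001
```

```bash
python3 - <<'E'
from look import *
o=manip.get_obs(); print(o["clock"],o["position"],R.from_quat(o["ee_rot"]).as_matrix().round(3),o["joint_pos"].round(2))
i,im,D=look("w3",["peg_rear","peg_right","t_handle","stamp_face"])
p=o["position"]; print("tcp axis at z .064,.076",proj(i,[[p[0],p[1],.064],[p[0],p[1],.076]]))
print(proj(i,world([.532,.1018,-.163],local()["peg_rear"])))
cv2.imwrite("pics/w3c.png",cv2.resize(im[100:340,160:460,::-1],None,fx=2.5,fy=2.5,interpolation=2))
E
```

```text
8.9 [0.60031966 0.12732526 0.23160236] [[-0.007  0.423  0.906]
 [-0.002  0.906 -0.423]
 [-1.    -0.004 -0.005]] [-0.13  0.37 -0.2   1.57  0.07  1.22  0.8 ]
peg_rear [((215.6, 291.0), 0.74), ((208.9, 214.0), 0.67), ((94.6, 173.9), 0.39)]
peg_right [((175.7, 132.9), 0.95), ((142.2, 233.7), 0.56), ((6.7, 209.2), 0.51)]
t_handle []
stamp_face []
tcp axis at z .064,.076 [[212.00742032 289.11157176]
 [216.92014719 289.11227548]]
[[214.48051561 292.16887062]]
```

View pics/w3c.png

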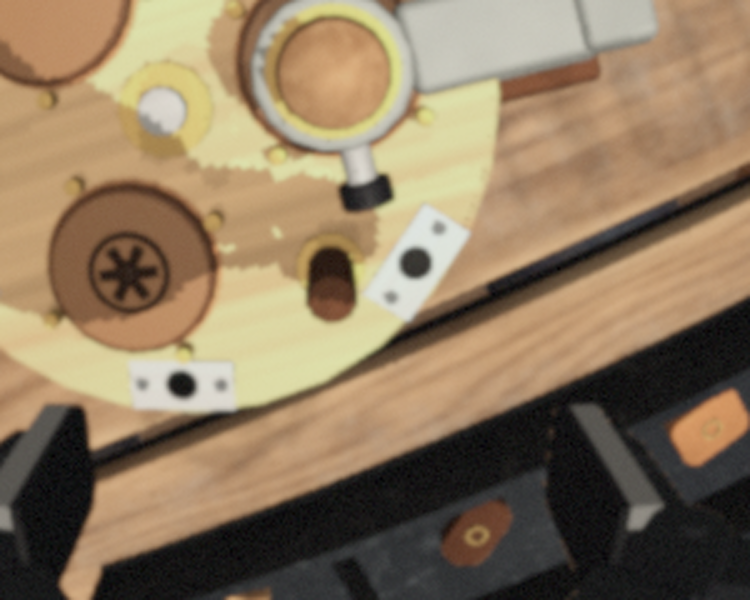

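>>> arm_command(moves=[[[0, 0.71, 0.05, 0.03, 0], [0, 0.71, 0.05, 0.02, 0], [0, 0.71, 0, 0, 0], [0, 0.71, 0, 0, 0], [0, 0.71, 0, 0, 0], [0, 0.71, 0, 0, 0], [0.3, 0, 0, 0, 0], [0.5, 0, 0, 0, 0], [0.6, 0, 0, 0, 0], [0.6, 0, 0, 0, 0]]], force=25)

```text
clock: 9.98
position: [0.605, 0.1298, 0.1316]
ee_rot: [0.154, 0.689, -0.153, 0.691]
ft_force: [-0.2, 0.4, -0.1]
grip_width: 0.452
```

```bash
python3 - <<'E'
from look import *
o=manip.get_obs(); print(o["clock"],o["position"],R.from_quat(o["ee_rot"]).as_matrix().round(3),o["ft_force"].round(1),o["grip_width"])
i,im,D=look("w4",[])
p=o["position"]; print("tcp axis at z .064,.076",proj(i,[[p[0],p[1],.064],[p[0],p[1],.076]]))
E
```

```text
9.9833 [0.60503947 0.12981117 0.13161932] [[ 0.003  0.423  0.906]
 [ 0.001  0.906 -0.423]
 [-1.     0.002  0.002]] [-0.2  0.4 -0.1] 0.4517435291076339
tcp axis at z .064,.076 [[273.61288447 288.2079121 ]
 [286.4641455  288.29563915]]
```

View pics/w4.png

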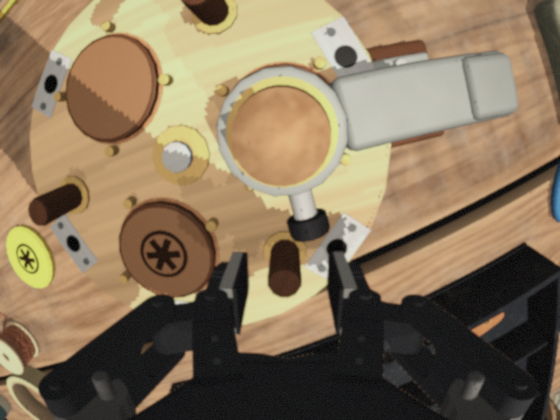

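>>> arm_command(moves=[[[0.6, 0.28, -0.05, -0.06, 0], [0.7, 0, 0, 0, 0], [0.8, 0, 0, 0, 0], [1, 0, 0, 0, 0], [1, 0, 0, 0, 0], [1, 0, 0, 0, 0], [1, 0, 0, 0, 0]]], force=25)

```text
clock: 10.62
position: [0.6022, 0.1292, 0.1226]
ee_rot: [0.153, 0.69, -0.153, 0.69]
ft_force: [1.6, 1.1, -3.6]
grip_width: 0.179
```

>>> arm_command(moves=[[[1, 0, -0.193, 0.182, 5], [1, 0, -0.193, 0.182, 5], [1, 0, -0.193, 0.182, 5], [1, 0, -0.193, 0.182, 5], [1, 0, 0, 0, 0], [1, 0, 0, 0, 0]]])

```text
clock: 11.12
position: [0.6074, 0.103, 0.1226]
ee_rot: [0.27, 0.653, -0.27, 0.654]
ft_force: [3.7, 0.6, -5.9]
grip_width: 0.175
```

```bash
cat > arc.py <<'E'
from look import *
o=manip.get_obs(); p=o["position"]; M=R.from_quat(o["ee_rot"]).as_matrix()
d=p[:2]-[.532,.1018]
print(o["clock"].__round__(2),"r",np.hypot(*d).round(4),"bearing",np.degrees(np.arctan2(d[1],d[0])).round(2),"tooly",np.degrees(np.arctan2(M[1,1],M[0,1])).round(2),"F",o["ft_force"].round(1),"z",p[2].round(4),"w",round(o["grip_width"],3))
E
python3 arc.py
```

```text
11.12 r 0.0754 bearing 0.92 tooly 45.11 F [ 3.7  0.6 -5.9] z 0.1226 w 0.175
```

>>> arm_command(moves=[[[1, 0, -0.193, 0.182, 5], [1, 0, -0.193, 0.182, 5], [1, 0, -0.193, 0.182, 5], [1, 0, -0.193, 0.182, 5], [1, 0, -0.193, 0.182, 5], [1, 0, -0.193, 0.182, 5], [1, 0, -0.193, 0.182, 5], [1, 0, -0.193, 0.182, 5]]])

```text
clock: 11.78
position: [0.5904, 0.0547, 0.1226]
ee_rot: [0.478, 0.521, -0.477, 0.521]
ft_force: [5.0, 2.5, -7.6]
grip_width: 0.179
```

```bash
python3 arc.py
```

```text
11.78 r 0.0751 bearing -38.91 tooly 4.98 F [ 5.   2.5 -7.6] z 0.1226 w 0.179
```

>>> arm_command(moves=[[[1, 0, -0.193, 0.182, 5], [1, 0, -0.193, 0.182, 5], [1, 0, -0.193, 0.182, 5], [1, 0, -0.193, 0.182, 5], [1, 0, -0.193, 0.182, 5], [1, 0, -0.193, 0.182, 5], [1, 0, -0.193, 0.182, 5], [1, 0, -0.193, 0.182, 5], [1, 0, -0.193, 0.182, 5], [1, 0, 0, 0, 0]]])

```text
clock: 12.62
position: [0.538, 0.0277, 0.1226]
ee_rot: [-0.641, -0.299, 0.641, -0.298]
ft_force: [0.2, -0.4, -6.1]
grip_width: 0.174
```

```bash
python3 arc.py
```

```text
12.62 r 0.0743 bearing -85.33 tooly -40.02 F [ 0.2 -0.4 -6.1] z 0.1226 w 0.174
```

>>> arm_command(moves=[[[0.7, 0, 0, 0, 0], [0.4, 0, 0, 0, 0], [0.4, 0, 0, 0, 0], [0.4, -0.6, 0, 0, 0], [0.2, -0.9, 0, 0, 0], [0, -0.9, 0, 0, 0], [0, -0.9, 0, 0, 0], [0, -0.9, 0, 0, 0], [0, -0.9, 0, 0, 0], [0, -0.9, 0, 0, 0], [0, -0.9, 0, 0, 0], [0, 0, 0, 0, 0]]])

```text
clock: 13.62
position: [0.5406, 0.0261, 0.3001]
ee_rot: [0.643, 0.298, -0.638, 0.3]
ft_force: [0.2, 0.0, 0.3]
grip_width: 0.999
```

>>> arm_command(moves=[[[0, 0, 0, 0, -7], [0, 0, 0, 0, -7], [0, 0, 0, 0, -7], [0, 0, 0, 0, -7], [0, 0, 0, 0, -7], [0, 0, 0, 0, -7], [0, 0, 0, 0, -7], [0, 0, 0, 0, -7], [0, 0, 0, 0, -7], [0, 0, 0, 0, -7], [0, 0, 0, 0, -2], [0, 0, 0, 0, 0]]])

```text
clock: 14.62
position: [0.539, 0.026, 0.2951]
ee_rot: [0.342, 0.619, -0.342, 0.619]
ft_force: [0.2, -1.1, 0.1]
grip_width: 0.997
```

```bash
python3 - <<'E'
from look import *
o=manip.get_obs(); p=o["position"]; M=R.from_quat(o["ee_rot"]).as_matrix()
print(o["clock"],p,M.round(3),o["joint_pos"].round(2))
d=np.array([.4443,.1428])-p[:2]; print("to handle y,z units",(d@M[:2,1]/.025).round(3),(d@M[:2,2]/.025).round(3))
i,im,D=look("w5",[])
E
```

```text
14.6167 [0.53898921 0.02604402 0.2950685 ] [[-0.     0.847  0.532]
 [-0.     0.532 -0.847]
 [-1.    -0.     0.   ]] [-0.22  0.15  0.1   1.71 -0.01  1.29  0.44]
to handle y,z units -0.72 -5.97
```

View pics/w5.png

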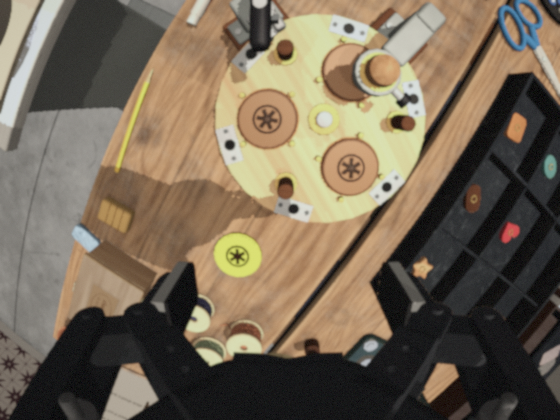

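>>> arm_command(moves=[[[0, 0, -0.103, -0.853, 0], [0, 0, -0.103, -0.853, 0], [0, 0, -0.103, -0.853, 0], [0, 0, -0.103, -0.853, 0], [0, 0, -0.103, -0.853, 0], [0, 0, -0.103, -0.853, 0], [0, 0, -0.103, -0.853, 0], [0, 0, 0, 0, 0], [0, 0, 0, 0, 0]]])

```text
clock: 15.42
position: [0.4442, 0.144, 0.2953]
ee_rot: [0.343, 0.618, -0.342, 0.619]
ft_force: [0.9, -0.6, 0.2]
grip_width: 1.0
```

```bash
python3 - <<'E'
from look import *
o=manip.get_obs(); p=o["position"]; M=R.from_quat(o["ee_rot"]).as_matrix()
print(o["clock"],p,np.degrees(np.arctan2(M[1,1],M[0,1])))
d=np.array([.4440,.1427])-p[:2]; print("to handle y,z units",(d@M[:2,1]/.025).round(3),(d@M[:2,2]/.025).round(3))
i,im,D=look("w6",[]); print(proj(i,[p[0],p[1],.154]))
cv2.imwrite("pics/w6c.png",cv2.resize(im[150:270,230:350,::-1],None,fx=5,fy=5,interpolation=2))
E
```

```text
15.4167 [0.44418039 0.14404854 0.29534342] 32.05719674302684
to handle y,z units -0.035 0.042
[[221.85176524 288.52589432]]
```

View pics/w6c.png

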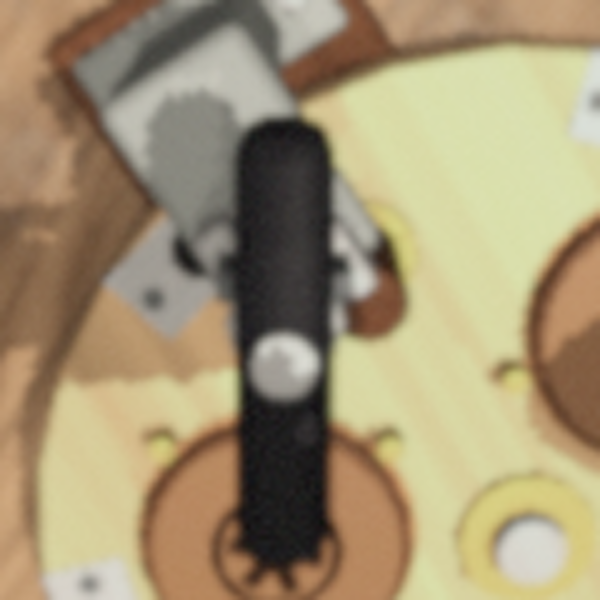

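>>> arm_command(moves=[[[0, 0.77, -0.04, 0.04, 0], [0, 0.77, 0, 0, 0], [0, 0.77, 0, 0, 0], [0, 0.77, 0, 0, 0], [0.3, 0.77, 0, 0, 0], [0.6, 0, 0, 0, 0], [0.7, 0, 0, 0, 0], [1, 0, 0, 0, 0], [1, 0, 0, 0, 0], [1, 0, 0, 0, 0], [1, 0, 0, 0, 0]]], force=50)

```text
clock: 16.38
position: [0.4448, 0.1421, 0.2002]
ee_rot: [0.343, 0.618, -0.342, 0.619]
ft_force: [-1.3, -1.1, 6.3]
grip_width: 0.155
```

>>> arm_command(moves=[[[1, -0.08, 0, 0, 0], [1, -0.08, 0, 0, 0], [1, 0, 0, 0, 6], [1, 0, 0, 0, 6], [1, 0, 0, 0, 6], [1, 0, 0, 0, 6], [1, 0, 0, 0, 6], [1, 0, 0, 0, 6], [1, 0, 0, 0, 6], [1, 0, 0, 0, 6], [1, 0, 0, 0, 6], [1, 0, 0, 0, 2.3]]])

```text
clock: 17.38
position: [0.4439, 0.1419, 0.2023]
ee_rot: [-0.595, -0.382, 0.596, -0.382]
ft_force: [3.4, 0.2, -8.5]
grip_width: 0.152
```

>>> arm_command(moves=[[[1, 0, 0, 0, 0], [1, 0, 0, 0, 0]]])

```text
clock: 17.55
position: [0.4439, 0.142, 0.2025]
ee_rot: [-0.593, -0.384, 0.594, -0.384]
ft_force: [2.5, -0.1, -10.2]
grip_width: 0.155
```

```bash
python3 arc.py
```

```text
17.55 r 0.0968 bearing 155.49 tooly -24.19 F [  2.5  -0.1 -10.2] z 0.2025 w 0.155
```

>>> arm_command(moves=[[[1, 0.08, 0, 0, 0], [1, 0.08, 0, 0, 0], [1, 0.08, 0, 0, 0], [1, 0, 0, 0, 0], [0.7, 0, 0, 0, 0], [0.5, 0, 0, 0, 0], [0.2, 0, 0, 0, 0], [0, 0, 0, 0, 0], [0, -0.6, 0, 0, 0], [0, -0.9, 0, 0, 0], [0, -0.9, 0, 0, 0], [0, -0.9, 0, 0, 0]]])

```text
clock: 18.55
position: [0.4441, 0.1421, 0.2808]
ee_rot: [0.594, 0.384, -0.594, 0.384]
ft_force: [0.9, 0.7, -0.2]
grip_width: 0.999
```

>>> arm_command(moves=[[[0, -0.7, 0, 0, 0], [0, 0, 0, 0, 0]]])

```text
clock: 18.72
position: [0.4455, 0.1427, 0.301]
ee_rot: [0.596, 0.383, -0.592, 0.384]
ft_force: [0.5, 0.6, 0.3]
grip_width: 1.001
```

```bash
python3 - <<'E'
from look import *
o=manip.get_obs(); p=o["position"]; M=R.from_quat(o["ee_rot"]).as_matrix()
print(o["clock"],p,np.degrees(np.arctan2(M[1,1],M[0,1])),o["joint_pos"].round(2))
i,im,D=look("w7",[]); print([proj(i,[p[0],p[1],.141+l]).round(1) for l in(0,.009,.013)])
cv2.imwrite("pics/w7c.png",cv2.resize(im[120:340,200:480,::-1],None,fx=2.7,fy=2.7,interpolation=2))
E
```

```text
18.7167 [0.44545801 0.14265964 0.3009995 ] -24.296382209511574 [-0.41 -0.02 -0.    1.87 -0.    1.28 -0.83]
[array([[213.5, 287.6]]), array([[217.3, 287.6]]), array([[219.1, 287.7]])]
```

View pics/w7c.png

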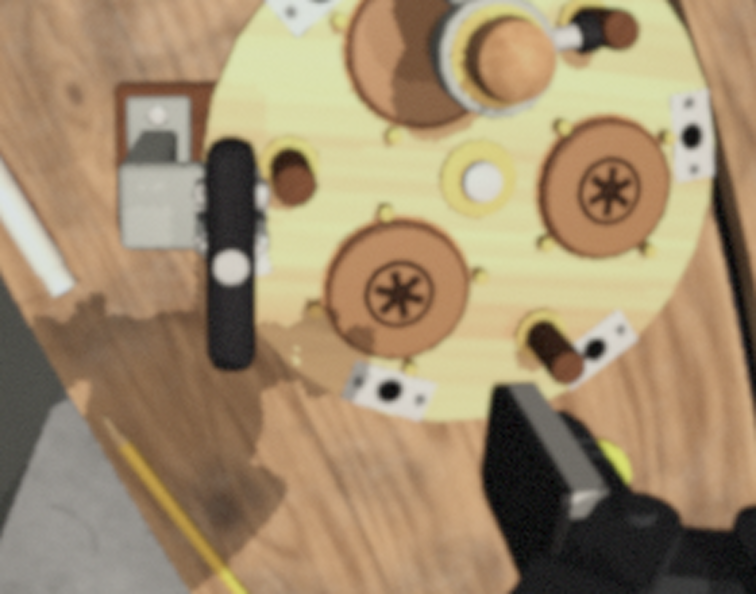

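>>> arm_command(moves=[[[0, 0, 0.754, 0.387, 0], [0, 0, 0.754, 0.387, 0], [0, 0, 0.754, 0.387, 0], [0, 0, 0.754, 0.387, 0], [0, 0, 0.754, 0.387, 0], [0, 0, 0.754, 0.387, 0], [0, 0, 0.754, 0.387, 0], [0, 0.8, 0, 0, 0], [0, 0.8, 0, 0, 0], [0, 0.8, 0, 0, 0], [0, 0, 0, 0, 0], [0, 0, 0, 0, 0]]])

```text
clock: 19.77
position: [0.5359, 0.026, 0.2359]
ee_rot: [-0.593, -0.384, 0.595, -0.383]
ft_force: [0.2, -0.2, 1.0]
grip_width: 1.0
```

```bash
python3 arc.py; python3 - <<'E'
from look import *
o=manip.get_obs(); p=o["position"]
i,im,D=look("w8",["peg_rear"]); print(proj(i,[p[0],p[1],.064]),proj(i,[p[0],p[1],.076]))
cv2.imwrite("pics/w8c.png",cv2.resize(im[120:340,150:430,::-1],None,fx=2.7,fy=2.7,interpolation=2))
E
```

```text
19.77 r 0.0759 bearing -87.05 tooly -24.3 F [ 0.2 -0.2  1. ] z 0.2359 w 1.0
peg_rear [((207.9, 290.3), 0.56)]
[[207.51790724 289.00099771]] [[212.25740144 289.03073157]]
```

View pics/w8c.png

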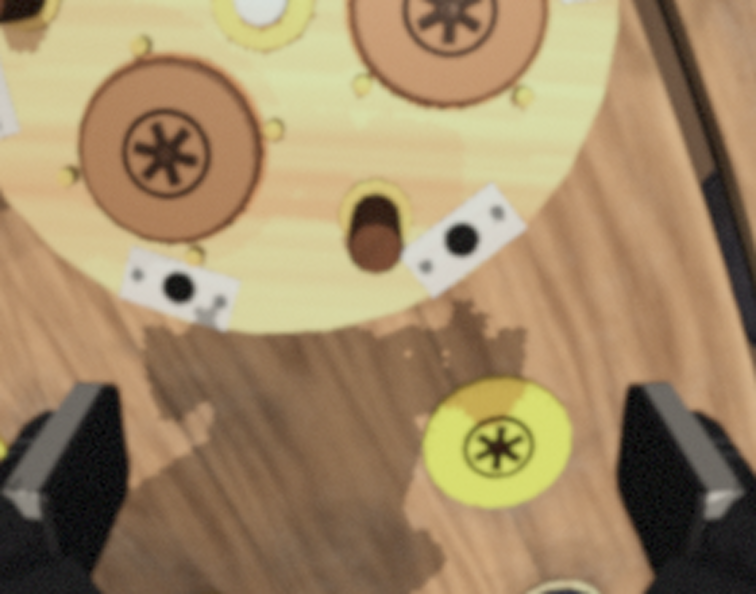

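>>> arm_command(moves=[[[0, 0.75, 0, 0, 0], [0, 0.75, 0, 0, 0], [0, 0.75, 0, 0, 0], [0, 0.75, 0, 0, 0], [0.3, 0.75, 0, 0, 0], [0.5, 0.73, 0, 0, 0], [0.6, 0, 0, 0, 0], [0.7, 0, 0, 0, 0], [1, 0, 0, 0, 0], [1, 0, 0, 0, 0], [1, 0, 0, 0, 0], [1, 0, 0, 0, 0]]], force=25)

```text
clock: 20.87
position: [0.5376, 0.0266, 0.1268]
ee_rot: [0.595, 0.383, -0.593, 0.384]
ft_force: [-1.5, 1.9, 6.9]
grip_width: 0.175
```

```bash
python3 arc.py
```

```text
20.87 r 0.0754 bearing -85.74 tooly -24.28 F [-1.5  1.9  6.9] z 0.1268 w 0.175
```

>>> arm_command(moves=[[[1, 0, -0.0233, 0.0126, 0.5], [1, 0, -0.0233, 0.0126, 0.5], [1, 0, -0.0233, 0.0126, 0.5], [1, 0, -0.0233, 0.0126, 0.5], [1, 0, -0.0233, 0.0126, 0.5], [1, 0, -0.0233, 0.0126, 0.5], [1, 0, -0.0233, 0.0126, 0.5], [1, 0, -0.0233, 0.0126, 0.5], [1, 0, -0.0233, 0.0126, 0.5], [1, 0, -0.0233, 0.0126, 0.5], [1, 0, -0.0233, 0.0126, 0.5], [1, 0, -0.0233, 0.0126, 0.5]]])

```text
clock: 21.87
position: [0.5308, 0.0264, 0.1268]
ee_rot: [0.615, 0.351, -0.611, 0.353]
ft_force: [6.4, 1.4, 3.2]
grip_width: 0.175
```

```bash
python3 arc.py
```

```text
21.87 r 0.0754 bearing -90.88 tooly -30.3 F [6.4 1.4 3.2] z 0.1268 w 0.175
```

>>> arm_command(moves=[[[1, 0, -0.014, 0.0076, 0.3], [1, 0, -0.014, 0.0076, 0.3], [1, 0, -0.014, 0.0076, 0.3], [1, 0, -0.014, 0.0076, 0.3], [1, 0, -0.014, 0.0076, 0.3], [1, 0, -0.014, 0.0076, 0.3], [1, 0, -0.014, 0.0076, 0.3], [1, 0, -0.014, 0.0076, 0.3], [1, 0, -0.014, 0.0076, 0.3], [1, 0, -0.014, 0.0076, 0.3], [1, 0, -0.014, 0.0076, 0.3], [1, 0, -0.014, 0.0076, 0.3]]])

```text
clock: 22.87
position: [0.5261, 0.0267, 0.1268]
ee_rot: [0.626, 0.332, -0.622, 0.333]
ft_force: [6.8, 1.9, 2.4]
grip_width: 0.178
```

```bash
python3 arc.py
```

```text
22.87 r 0.0753 bearing -94.49 tooly -33.9 F [6.8 1.9 2.4] z 0.1268 w 0.178
```

>>> arm_command(moves=[[[1, 0, -0.014, 0.0076, 0.3], [1, 0, -0.014, 0.0076, 0.3], [1, 0, -0.014, 0.0076, 0.3], [1, 0, -0.014, 0.0076, 0.3], [1, 0, -0.014, 0.0076, 0.3], [1, 0, -0.014, 0.0076, 0.3]]])

```text
clock: 23.37
position: [0.5238, 0.027, 0.1269]
ee_rot: [0.631, 0.322, -0.627, 0.323]
ft_force: [7.6, 1.9, 3.0]
grip_width: 0.172
```

>>> arm_command(moves=[[[1, 0, -0.014, 0.0076, 0.3], [1, 0, -0.014, 0.0076, 0.3], [1, 0, -0.014, 0.0076, 0.3], [1, 0, -0.014, 0.0076, 0.3], [1, 0, -0.014, 0.0076, 0.3], [1, 0, -0.014, 0.0076, 0.3]]])

```text
clock: 23.87
position: [0.5214, 0.0273, 0.1268]
ee_rot: [0.636, 0.312, -0.632, 0.313]
ft_force: [8.0, 2.3, 2.7]
grip_width: 0.175
```

```bash
python3 arc.py
```

```text
23.87 r 0.0752 bearing -98.11 tooly -37.49 F [8.  2.3 2.7] z 0.1268 w 0.175
```

>>> arm_command(moves=[[[1, 0, -0.014, 0.0076, 0.3], [1, 0, -0.014, 0.0076, 0.3], [1, 0, -0.014, 0.0076, 0.3], [1, 0, -0.014, 0.0076, 0.3], [1, 0, -0.014, 0.0076, 0.3], [1, 0, -0.014, 0.0076, 0.3]]])

```text
clock: 24.37
position: [0.5183, 0.0278, 0.1268]
ee_rot: [0.641, 0.303, -0.638, 0.303]
ft_force: [1.4, 2.4, 9.1]
grip_width: 0.173
```

```bash
python3 arc.py
```

```text
24.37 r 0.0752 bearing -100.49 tooly -39.3 F [1.4 2.4 9.1] z 0.1268 w 0.173
```

>>> arm_command(moves=[[[1, 0, -0.014, 0.0076, 0.3], [1, 0, -0.014, 0.0076, 0.3]]])

```text
clock: 24.53
position: [0.5175, 0.028, 0.1268]
ee_rot: [0.642, 0.299, -0.639, 0.3]
ft_force: [2.6, 3.9, 9.6]
grip_width: 0.177
```

```bash
python3 arc.py
```

```text
24.53 r 0.0752 bearing -101.14 tooly -39.9 F [2.6 3.9 9.6] z 0.1268 w 0.177
```

>>> arm_command(moves=[[[1, 0, -0.014, 0.0076, 0.3], [1, 0, -0.014, 0.0076, 0.3]]])

```text
clock: 24.7
position: [0.5171, 0.0281, 0.1268]
ee_rot: [0.644, 0.296, -0.64, 0.296]
ft_force: [4.8, 2.6, 4.5]
grip_width: 0.177
```

```bash
python3 arc.py; python3 - <<'E'
from look import *
for c in("side","scene"):
    i,im,D=look(c+"9",["t_handle"],c)
    print(proj(i,[[.4441,.1425,.132],[.4441,.1425,.141]]))
    r,k=(180,260) if c=="side" else (236,268)
    cv2.imwrite(f"pics/{c}9c.png",cv2.resize(im[r-40:r+50,k-60:k+60,::-1],None,fx=6,fy=6,interpolation=2))
E
```

```text
24.7 r 0.0752 bearing -101.44 tooly -40.5 F [4.8 2.6 4.5] z 0.1268 w 0.177
t_handle [((181.4, 262.6), 0.61)]
[[182.60884443 260.5413046 ]
 [179.15780707 260.50844981]]
t_handle [((235.8, 269.3), 0.74)]
[[233.3784778  268.97048844]
 [230.97332865 268.88895091]]
```

View pics/side9c.png

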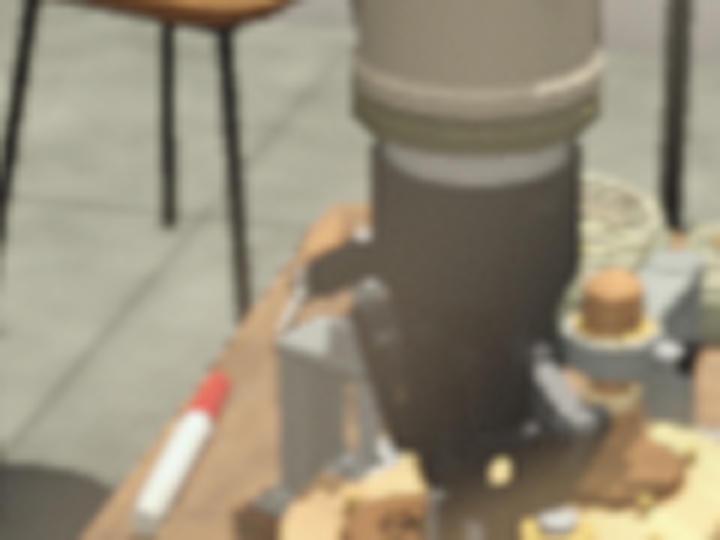

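```bash
python3 - <<'E'
import cv2,numpy as np
a=[cv2.resize(cv2.imread(f"pics/{n}.png")[205:290,210:310],None,fx=3.9,fy=3.9,interpolation=2) for n in("scene0","scene9")]
cv2.imwrite("pics/cmp.png",np.hstack(a))
E
```

```text
(no output)
```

View pics/cmp.png

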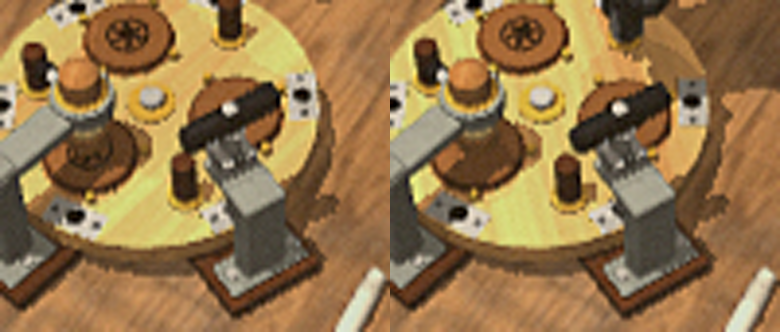

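>>> arm_command(moves=[[[1, 0, 0.014, -0.0076, -0.3], [1, 0, 0.014, -0.0076, -0.3], [0.7, 0, 0, 0, 0], [0.4, 0, 0, 0, 0], [0.4, 0, 0, 0, 0], [0.4, -0.6, 0, 0, 0], [0.2, -0.9, 0, 0, 0], [0, -0.9, 0, 0, 0], [0, -0.9, 0, 0, 0], [0, -0.9, 0, 0, 0], [0, -0.9, 0, 0, 0], [0, -0.9, 0, 0, 0]]])

```text
clock: 25.9
position: [0.5156, 0.027, 0.2758]
ee_rot: [-0.64, -0.299, 0.641, -0.299]
ft_force: [0.6, 0.3, -0.3]
grip_width: 0.997
```

>>> arm_command(moves=[[[0, -0.9, 0, 0, 0], [0, 0, 0, 0, 0], [0, 0, 0, 0, 0]]])

```text
clock: 26.15
position: [0.5163, 0.0271, 0.2983]
ee_rot: [0.641, 0.299, -0.64, 0.299]
ft_force: [-0.3, -0.1, -0.5]
grip_width: 0.997
```

```bash
python3 arc.py; python3 - <<'E'
from look import *
i,im,D=look("w10",["t_handle"])
from workcell import manip
for c in("scene","side"):
    j,m,_=look(c+"10",["t_handle"],c)
a=[cv2.resize(cv2.imread(f"pics/{n}.png")[150:260,220:340],None,fx=3.2,fy=3.2,interpolation=2) for n in("side0","side10")]
cv2.imwrite("pics/cmp2.png",np.hstack(a))
a=[cv2.imread(f"pics/{n}.png") for n in("scene0","scene10")]
t=a[0][222:250,250:290]
r=cv2.matchTemplate(a[1][210:262,240:300],t,cv2.TM_CCOEFF_NORMED); print("scene handle offset",np.array(np.unravel_index(r.argmax(),r.shape))-[12,10],r.max())
E
```

```text
26.15 r 0.0763 bearing -101.91 tooly -39.92 F [-0.3 -0.1 -0.5] z 0.2983 w 0.997
t_handle [((159.1, 125.9), 0.79)]
t_handle [((235.7, 270.7), 0.51)]
t_handle [((178.6, 262.6), 0.48), ((288.6, 194.0), 0.48), ((217.7, 259.4), 0.41)]
scene handle offset [0 0] 0.8675663
```

View pics/cmp2.png

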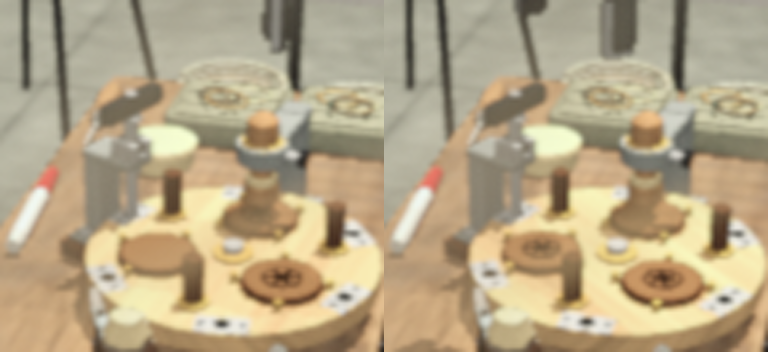

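View pics/w10.png

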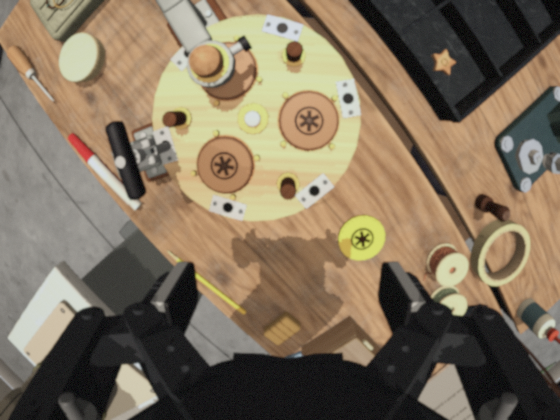

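```bash
python3 - <<'E'
import cv2,numpy as np
for n,(r0,r1,c0,c1) in {"side":(168,192,247,276),"scene":(222,250,254,286)}.items():
    A,B=[cv2.GaussianBlur(cv2.imread(f"pics/{n}{k}.png",0),(0,0),.7).astype(np.float32) for k in("0","10")]
    # dark bar mask centroid
    for I in(A,B):
        p=I[r0:r1,c0:c1]; w=np.clip(65-p,0,None); yy,xx=np.mgrid[r0:r1,c0:c1]; print(n,(w*yy).sum()/w.sum(),(w*xx).sum()/w.sum(),(w>0).sum())
E
```

```text
side nan nan 0
side nan nan 0
scene 235.61152821506417 268.6284814725115 198
scene 235.2472235634959 268.930709802028 190<stdin>:6: RuntimeWarning: invalid value encountered in scalar divide
```

```bash
python3 - <<'E'
import cv2,numpy as np
def ecc(n,a,b,box):
    r0,r1,c0,c1=box
    A,B=[cv2.imread(f"pics/{n}{k}.png",0).astype(np.float32) for k in(a,b)]
    W=np.eye(2,3,dtype=np.float32)
    cc,W=cv2.findTransformECC(A[r0:r1,c0:c1],B[r0:r1,c0:c1],W,cv2.MOTION_TRANSLATION,(3,200,1e-6),None,3)
    print(n,box,cc,"dx,dy",W[:,2])
ecc("side","0","10",(172,190,250,274)); ecc("side","0","10",(174,184,252,270))
ecc("scene","0","10",(224,250,252,288)); ecc("scene","0","10",(228,246,258,280))
ecc("scene","0","10",(246,275,255,295));ecc("side","0","10",(190,225,240,262))
A=[cv2.imread(f"pics/side{k}.png")[168:196,244:280] for k in("0","10")]
cv2.imwrite("pics/cmp3.png",cv2.resize(np.hstack(A),None,fx=11,fy=11,interpolation=0))
E
```

```text
side (172, 190, 250, 274) 0.9985680459597458 dx,dy [-0.02436594  0.00531713]
side (174, 184, 252, 270) 0.9985071042975071 dx,dy [ 0.01492471 -0.01410046]
scene (224, 250, 252, 288) 0.9146162871443627 dx,dy [-0.10627241  0.302904  ]
scene (228, 246, 258, 280) 0.9561291754759179 dx,dy [0.05796601 0.0382597 ]
scene (246, 275, 255, 295) 0.9534561606297604 dx,dy [-0.5158776  0.0689593]
side (190, 225, 240, 262) 0.9581359397781579 dx,dy [0.15379094 0.00783004]
```

View pics/cmp3.png

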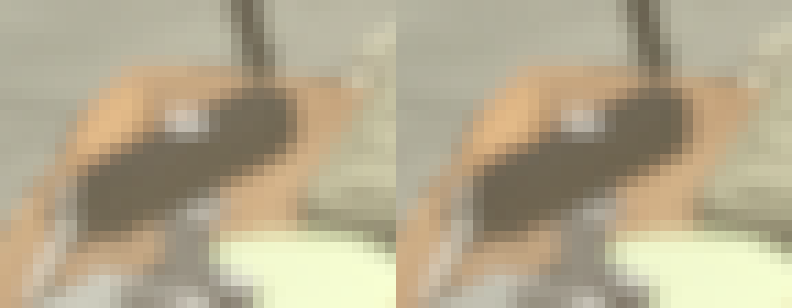

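The handle sits in exactly the same pixels as at the start (shift under 0.03 px, or less than 0.1 mm), so the plunger is fully home. I'm handing in.

```bash
python3 -c "
from workcell import manip
print(manip.hand_in())"
```

```text
the job is handed in; nothing more can be done
None
```

The unstamped patch is under the stamp, the dial is locked there, and I handed the job in at about 26 s.

- **What I did:** I lifted the T-handle about 17 mm and twisted it 56° so it stayed out. I then turned the dial about 107° clockwise by `peg_rear` and twisted the handle back, leaving the pin riding on the rim. Slow turning brought the pin into its hole at about 122° and the dial stopped dead. I released the peg and raised the arm clear.
- **Plunger:** in the side camera the handle matches its starting position to within 0.03 px, so it is fully home. The scene camera agreed less closely: it showed shifts of up to 0.3–0.4 px in the handle area, where the arm's shadow had moved. I trusted the side view.
- **Patches and bystanders:** both star-stamped patches are still in their nests, and the plain patch shows under the stamp. The yellow look-alike and the other things in view look undisturbed, judged by eye only.
- **Forces:** the wrist force stayed at about 12 N or less in the readings I took at the end of each move.

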